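# Stand the toppled figurine up and switch on the night lamp

## Robot

A 6-joint arm with a two-finger parallel gripper is mounted at the origin on the work surface. World frame = base frame: x ahead of the robot, y to its left, z up, the work surface at z = 0. Lengths are in m, angles in rad, forces in N, time in s.
With the tool pointing down it reaches from about 0.35 to 0.775 m from the base axis. Payload 7.3 kg.
Tool frame: the origin (TCP) lies at the very end of the fingers, on their centre line; the grasp point (between the pads) lies 19 mm behind it; z points along the fingers, y is the direction in which the jaws open and shut (so a half turn about z gives the same grasp; the last joint's range is limited). The gripper opens to 92 mm and grips with 3 to 60 N. Pads are 19 mm wide; open, the fingers measure 130 mm over their backs; the gripper's body (75 mm by 190 mm) begins 47 mm behind the grasp point.
Start: joints at [1.022, 0.342, 1.524, -0, 1.275, -0.146], TCP at [0.206, 0.483, 0.227] pointing down, gripper open.
Joint ranges: [-2.53, 2.53], [-0.77, 2.02], [0.04, 2.7], [-1, 4.14], [0.28, 2.66], [-3.11, 3.11]. Speed limits (rad/s): [2.57, 2.57, 3.14, 3.14, 3.14, 3.14].

## Interface

Orientations are given as [roll, pitch, yaw] about the fixed x, y, z axes, in that order (R = Rz(yaw) Ry(pitch) Rx(roll)).
In Python, from cell import robot gives the robot as it stands.
- The arm moves only by the shell command python3 -m pendant 'ROWS' [OPENING] [FORCE]. ROWS is JSON, a list of rows, each a list of 2 entries, a list of its own where there are three numbers: the shift along the tool's x, y, z in mm, then the turn about the tool's z in degrees. In form: [[[x, y, z], turn], ...]. A call has 1 to 10 rows; each row is the pose to reach, as a shift and turn from the pose measured when the call began, along the tool's axes at that moment; what a row does not reach only later rows make up. A row lasts 1/12 s, in which the tool goes at most 41.7 mm and 7.16 degrees, less where a joint would pass 70% of its speed; a pose out of reach is approached as far as the arm can. A call with a gripper value outside its range is refused whole. OPENING is the opening, from 0 (shut) to 1 (fully open), set as the call begins (- or left out, the last holds). The fingers move at their own pace and stop on an object; FORCE is the grip in N (left out, the last holds). Time passes only in rows, so rows that repeat a pose let the fingers close. It gives the time, the measured TCP pose, the force and the opening at its end, in the units of the state.
- robot.observe(): the state, without advancing time (a new reading comes with each control period).
- robot.read_camera(name): name is "scene" or "top"; returns the picture (420x560x3 uint8, red, green, blue); there is no depth.
- robot.calibration(name): a dict with "vfov" (degrees; the focal length in pixels is half the picture's height over the tangent of half this angle, whatever the lens; pixels are square), "cx", "cy" (the principal point, pixels), "k1" (the pictures are not rectified: a ray, as slopes to the right and down, at radius r is drawn at 1 + k1 r^2 times it, then the intrinsics apply), "rvec" (rotation vector, rad) and "tvec" (3), from world to camera coordinates, as OpenCV has them. Camera axes: x right, y down, z forward; pixel columns grow to the right and rows downward; lengths in m; the calibration is good to about 2 mm. A picture is of the moment at which its call begins. calibration takes no time and is no camera call.
- robot.hand_in(): hands the job in, once; it reports no verdict.
Trained networks look in the newest picture that a camera, given by its name, has taken for a name from the list of things; names that differ only in an ending like _2 or _b are one class to them, and where a whole thing is asked for, a point or a joint stands for the part that bears it (a point fixed in the world has none). Each returns a list of dicts, best first, with "p" (0 to 1); they miss things now and then, are a little off and sometimes report something else, mostly with a low value. They report only what shows in the picture. A call takes as long as a camera call. They do not tell look-alikes from the thing itself.
- robot.find_in(camera, query): "xy" ([column, row] as shares, 0 to 1, of the picture: columns of its width, rows of its height, amid what is visible of it).
The state is a dict: "time": time; "qpos": joint angles; "qvel": joint speeds; "joint_efforts": joint torques, N m; "tool_pos": TCP position; "tool_rot": TCP orientation; "contact_force": force on the tool from outside, world axes, zero at the start; "torque": the same for the moment, N m; "opening": finger opening in m.
Only numpy, scipy, OpenCV 4.12 (cv2) and the standard library are available. Lean on these libraries where they do the work, as an engineer would, in place of code of your own. Each camera call takes 0.05 s, during which the arm holds its last target.

## Task

The little Buddha figurine has been knocked over backwards and lies propped against the night lamp with its head over the lamp's top. With a fingertip, push its head up and away from the lamp until it rocks back onto its base and stands upright where it is, beside the lamp; then switch the lamp on by pressing the round button on its top all the way down, and let go. Only push and press: do not lift, carry or knock over the figurine, and leave everything else on the cabinet where it stands.

Things in the scene. Friction and masses are not known exactly. Their poses are not given: they have to be found in the camera images.
- figurine: White ceramic seated figurine without features, loose, 0.35 kg, 120 mm tall, on an oblong plinth 56 mm deep (its x) by 76 mm wide (its y) by 14 mm high. Origin: centre of its underside; z runs up through the head; its front looks along its -x. At the start it leans backwards by about 53 degrees (z tipped towards its own +x), in any direction, its upper back on the lamp's rim.
- figurine_head (a point): Centre of its ball head (32 mm diameter), 95 mm above its underside, same axes; at the start 77 mm above the cabinet top and about 42 mm from the lamp's centre. A 16 mm diameter topknot is centred 17 mm further along z. Their far side is free over the middle of the lamp, so a finger fits there, its tip just above the button. A sideways push of under 2 N on head or topknot tips it up.
- figurine_edge (a point): Middle of the straight rear lower edge of its plinth, 28 mm from its origin along its +x; same axes. It rests on the cabinet top at the start and the figurine rocks about it without slipping. It balances there when tilted about 38 degrees from upright (head moved some 25 mm towards the base); pushed past that it falls back onto its base by itself.
- button_top (a point): Centre of the top of the night lamp's push button, z up; at rest 53 mm above the cabinet top. The lamp is a low drum of frosted plastic, 110 mm in diameter, 46 mm high, fixed; the button is a disc of the same plastic, 37 mm in diameter, in the middle of its top, standing 7 mm proud. The figurine's head starts about 8 mm above its level, over its edge.
- lamp_button (a joint): Travel of the lamp's push button straight down: 0 out, 0.005 m fully in. A spring brings it out again; it starts to move at about 1.5 N and is fully in at about 5 N.
- tin: Bystander: round steel tin with a closed lid, 80 mm in diameter, 60 mm high, loose; origin at the centre of its underside. It stands near the lamp, centre 125 to 160 mm from the lamp's.
- tealight: Bystander: glass tumbler with a tea light, 60 mm in diameter, 58 mm high, loose; origin at the centre of its underside. It stands near the lamp on the side away from the tin, centre 115 to 148 mm from the lamp's.
- holder: Bystander: bamboo chopstick holder, 68 mm in diameter, 115 mm high, with chopsticks that reach 235 mm above the cabinet top, loose; origin at the centre of its underside. Left or right, 0.34 m or more from the middle line.
- teacup: Bystander: earthenware cup without handle, 72 mm in diameter, 62 mm high, loose; origin at the centre of its underside. On the other side from the chopstick holder.
- incense_box: Bystander: flat cardboard box, 30 by 110 by 22 mm high, loose; origin at the centre of its underside.
- saucer: Bystander: blue saucer, 100 mm in diameter, 16 mm high, loose; origin at the centre of its underside.
- marble_center (a point): Bystander: centre of a glass marble, 16 mm in diameter, that lies loose in the saucer.
Mind the look-alikes: they are no part of the job. Leave any green or purple look-alike of the part that bears button_top alone.

How it is judged:
By the outcome, as a careful person would: the job done as asked, in the order asked, and still so for the second after the job is handed in, with the robot touching nothing.
It also fails if it takes over 45 s, if anything falls off the work surface, if the arm or the gripper's body presses on something with over 40 N, if the wrist force passes 120 N, or if a joint passes its speed limit or range.

## Working session

There is one attempt and no reset: what is moved stays moved. The work goes in short steps, Python scripts to look and compute and a shell command to move; the robot and the scene stay as the last step left them, time stands still between calls to the robot, and variables do not carry over. Pictures are saved under pics/ and viewed, and the job is handed in when it is done.

```bash
ls; mkdir -p pics
python3 - <<'E'
from cell import robot
import cv2
s=robot.observe(); print(s)
for n in("scene","top"):
    im=robot.read_camera(n); cv2.imwrite(f"pics/{n}0.png",im[:,:,::-1]); print(n,robot.calibration(n))
    for q in("figurine","figurine_head","button_top","tin","tealight","figurine_edge","holder"):
        print(q,[(round(d["xy"][0]*560),round(d["xy"][1]*420),round(d["p"],2)) for d in robot.find_in(n,q)][:4])
E
```

```text
pics
{'time': 0.0, 'qpos': array([ 1.02204394e+00,  3.42747469e-01,  1.52501850e+00, -7.79125223e-06,
        1.27539136e+00, -1.45980961e-01]), 'qvel': array([-0.00163075,  0.00049526,  0.00110164, -0.0027342 , -0.00212382,
        0.00096432]), 'joint_efforts': array([-4.29802794e-04, -4.31228828e+01, -2.44219851e+01,  7.17144390e-02,
        5.59333863e-02, -1.47729434e-04]), 'tool_pos': array([0.20554234, 0.48264995, 0.2260316 ]), 'tool_rot': array([-3.14004353e+00, -2.20231750e-04,  2.73882333e+00]), 'contact_force': array([-0.00067127, -0.35496922,  0.60149791]), 'torque': array([ 0.00713078, -0.00744153,  0.00632666]), 'opening': 0.09169275140021245}
scene {'vfov': 45.27193456932045, 'cx': 285.260486548235, 'cy': 208.5817143132442, 'k1': -0.0015897127058056928, 'rvec': array([ 1.57496721,  2.1354233 , -0.7437458 ]), 'tvec': array([ 0.14467436, -0.37084261,  1.60592434])}
figurine [(263, 197, 0.78)]
figurine_head [(264, 194, 0.63)]
button_top [(299, 285, 0.7), (290, 212, 0.69), (351, 246, 0.69), (200, 215, 0.6)]
tin [(344, 197, 0.89)]
tealight [(293, 212, 0.7), (254, 252, 0.64)]
figurine_edge [(263, 198, 0.98)]
holder [(131, 200, 0.85)]
top {'vfov': 45.77069850167466, 'cx': 277.4325725648073, 'cy': 204.5898715548976, 'k1': -0.056935186233739526, 'rvec': array([ 2.10729149, -2.12488207,  0.19271436]), 'tvec': array([0.02525732, 0.58317444, 1.12914042])}
figurine [(308, 235, 0.79)]
figurine_head [(305, 238, 0.69)]
button_top [(245, 151, 0.74), (275, 218, 0.73), (206, 198, 0.62), (358, 189, 0.61)]
tin [(228, 261, 0.75), (309, 236, 0.61), (299, 175, 0.59)]
tealight [(297, 175, 0.73)]
figurine_edge [(308, 238, 0.89)]
holder [(430, 172, 0.87)]
```

View pics/scene0.png

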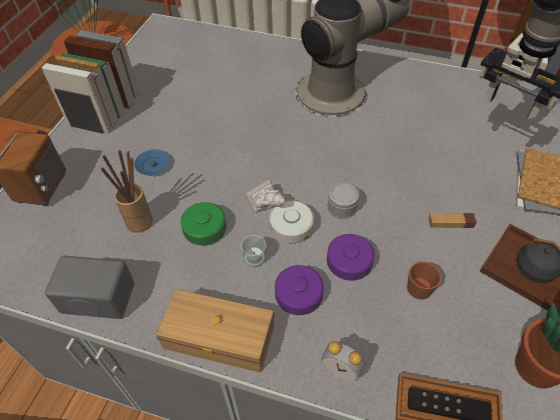

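View pics/top0.png

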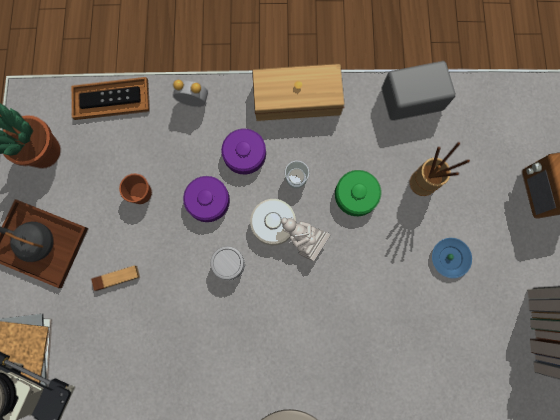

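Run:
```python
import cv2
a=cv2.imread("pics/scene0.png")[150:310,190:390]; cv2.imwrite("pics/s0c.png",cv2.resize(a,(750,600),interpolation=cv2.INTER_CUBIC))
a=cv2.imread("pics/top0.png")[130:290,180:380]; cv2.imwrite("pics/t0c.png",cv2.resize(a,(750,600),interpolation=cv2.INTER_CUBIC))
```

```text
(no output)
```

View pics/s0c.png

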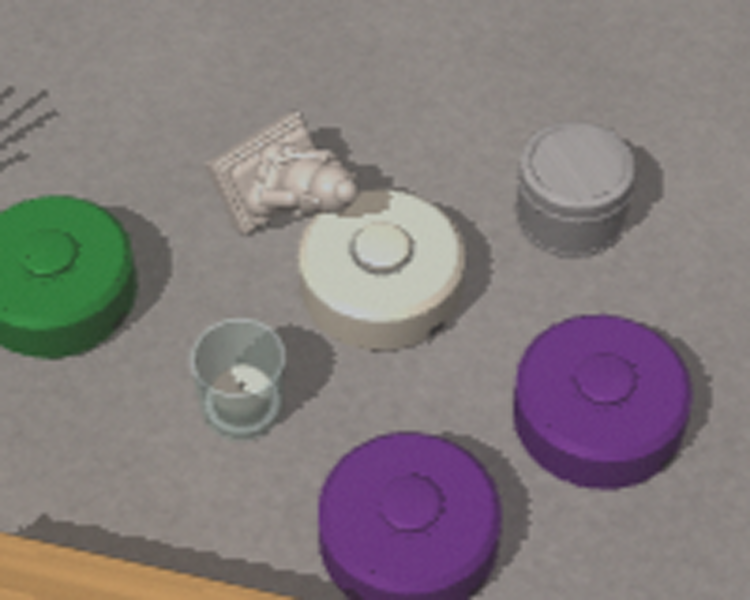

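View pics/t0c.png

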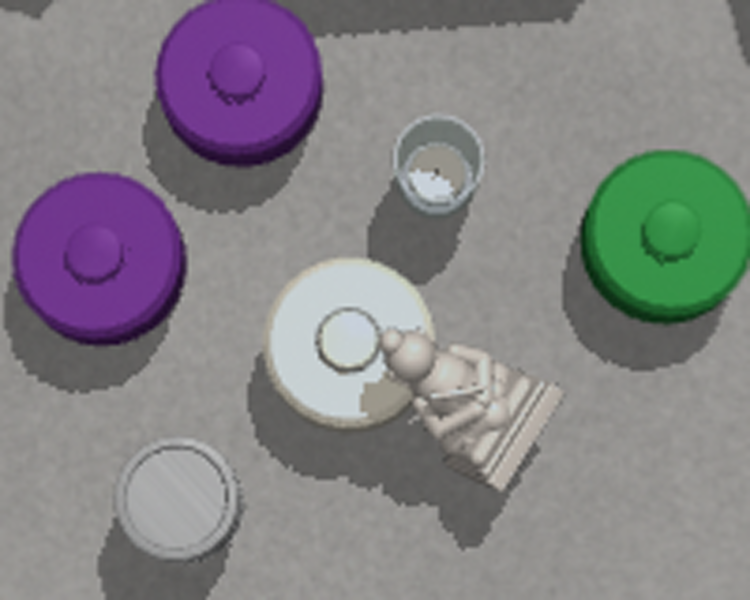

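The scene view shows the white lamp's button at about (292,216) and the figurine's head at (277,200). In the top view the button is at (273,220), the head at (290,225) and the topknot at (284,220). The green and purple drums are decoys.

```bash
cat > h.py <<'E'
import numpy as np, cv2
from cell import robot
def ray(n,px):
    c=robot.calibration(n); f=210/np.tan(np.radians(c["vfov"]/2))
    K=np.array([[f,0,c["cx"]],[0,f,c["cy"]],[0,0,1]])
    u=cv2.undistortPoints(np.array([[px]],float),K,np.array([c["k1"],0,0,0.]))[0,0]
    R=cv2.Rodrigues(c["rvec"])[0]; o=-R.T@c["tvec"]; d=R.T@np.array([*u,1]); return o,d/np.linalg.norm(d)
def tri(ps,pt):
    A=np.zeros((3,3));b=np.zeros(3);L=[ray("scene",ps),ray("top",pt)]
    for o,d in L: P=np.eye(3)-np.outer(d,d);A+=P;b+=P@o
    x=np.linalg.solve(A,b); return x.round(4),round(max(np.linalg.norm((np.eye(3)-np.outer(d,d))@(x-o)) for o,d in L)*1000,1)
def atz(n,px,z):
    o,d=ray(n,px); return (o+d*(z-o[2])/d[2]).round(4)
def proj(n,p):
    c=robot.calibration(n); f=210/np.tan(np.radians(c["vfov"]/2))
    K=np.array([[f,0,c["cx"]],[0,f,c["cy"]],[0,0,1]])
    return cv2.projectPoints(np.array([p],float),c["rvec"],c["tvec"],K,np.array([c["k1"],0,0,0.]))[0][0,0]
def S(x,y): return (190+x/3.75,150+y/3.75)
def T(x,y): return (180+x/3.75,130+y/3.75)
E
python3 - <<'E'
from h import *
print("button",tri(S(382,247),T(349,339)),atz("scene",S(382,247),.053),atz("top",T(349,339),.053))
print("drum top",tri(S(382,254),T(350,342)))
print("head",tri(S(326,187),T(411,355)),atz("top",T(411,355),.077),atz("scene",S(326,187),.077))
print("knot",tri(S(346,189),T(390,338)),atz("top",T(390,338),.087),atz("scene",S(346,189),.087))
print("tin",tri(S(577,165),T(179,497)))
print("tea",tri(S(238,354),T(439,160)))
# front lower plinth edge corners (raised)
print("c1",tri(S(209,162),T(563,388)),"c2",tri(S(300,113),T(500,490)))
E
```

```text
button (array([0.5461, 0.0334, 0.0477]), np.float64(2.3)) [0.5495 0.0367 0.053 ] [0.5458 0.0311 0.053 ]
drum top (array([0.5455, 0.0331, 0.0392]), np.float64(2.4))
head (array([ 0.5314, -0.0074,  0.078 ]), np.float64(0.3)) [ 0.5316 -0.0077  0.077 ] [ 0.5305 -0.0073  0.077 ]
knot (array([0.5396, 0.0072, 0.091 ]), np.float64(2.0)) [0.5407 0.0052 0.087 ] [0.536  0.0082 0.087 ]
tin (array([0.4462, 0.1402, 0.0545]), np.float64(2.6))
tea (array([ 0.6602, -0.0255,  0.0583]), np.float64(2.0))
c1 (array([ 0.5128, -0.1006,  0.0501]), np.float64(3.3)) c2 (array([ 0.449 , -0.0584,  0.0452]), np.float64(4.8))
```

```bash
cat >> h.py <<'E'
from scipy.spatial.transform import Rotation as Ro
def sh(p,yawdeg=None):
    s=robot.observe(); R=Ro.from_euler("xyz",s["tool_rot"]).as_matrix()
    print("shift mm",(R.T@(np.array(p)-s["tool_pos"])*1000).round(1), "turn", None if yawdeg is None else -((yawdeg-np.degrees(s["tool_rot"][2])+180)%360-180), s["time"],s["tool_pos"].round(4),np.degrees(s["tool_rot"]).round(1))
E
python3 -c "
from h import *
sh([.555,.0265,.15],55.5)"
```

```text
shift mm [-500.2 -283.1   76.7] turn 101.41975692430526 0.8 [0.2058 0.483  0.2268] [180.    0.  156.9]
```

```bash
python3 -m pendant '[[[-32,-18,0],7],[[-64,-36,0],14],[[-96,-54,0],21],[[-128,-72,0],28],[[-160,-91,0],35],[[-192,-109,0],42],[[-224,-127,0],49],[[-256,-145,0],56],[[-288,-163,0],63],[[-320,-181,0],70]]' 0; python3 -c "
from h import *
sh([.555,.0265,.15],55.5)"
```

```text
time: 1.63
tool_pos: [0.4301, 0.1894, 0.227]
tool_rot: [3.141, -0.0, 1.511]
contact_force: [1.2, 1.1, 0.5]
opening: 0.0297
shift mm [-155.2  134.4   77. ] turn 31.069671988558696 1.6333 [0.4301 0.1894 0.227 ] [180.   -0.   86.6]
```

```bash
python3 -m pendant '[[[-26,22,0],6],[[-52,45,0],12],[[-78,67,0],18],[[-104,90,0],24],[[-130,112,10],30],[[-155,134,30],31],[[-155,134,55],31],[[-155,134,77],31],[[-155,134,77],31],[[-155,134,77],31]]'; python3 -c "
from h import *
for n in('scene','top'):
    im=robot.read_camera(n); a=im[150:310,190:390] if n=='scene' else im[130:290,180:380]; cv2.imwrite('pics/%s1.png'%n,cv2.resize(a[:,:,::-1],(750,600),interpolation=cv2.INTER_CUBIC))
sh([.555,.0265,.06],55.5)"
```

```text
time: 2.47
tool_pos: [0.5541, 0.0267, 0.1494]
tool_rot: [-3.14, 0.001, 0.97]
contact_force: [-0.6, -0.3, -0.4]
opening: 0.0006
shift mm [-0.8 -0.3 91.6] turn 0.1049128925743048 2.5667 [0.5554 0.027  0.1516] [ 1.799e+02 -1.000e-01  5.560e+01]
```

View pics/scene1.png

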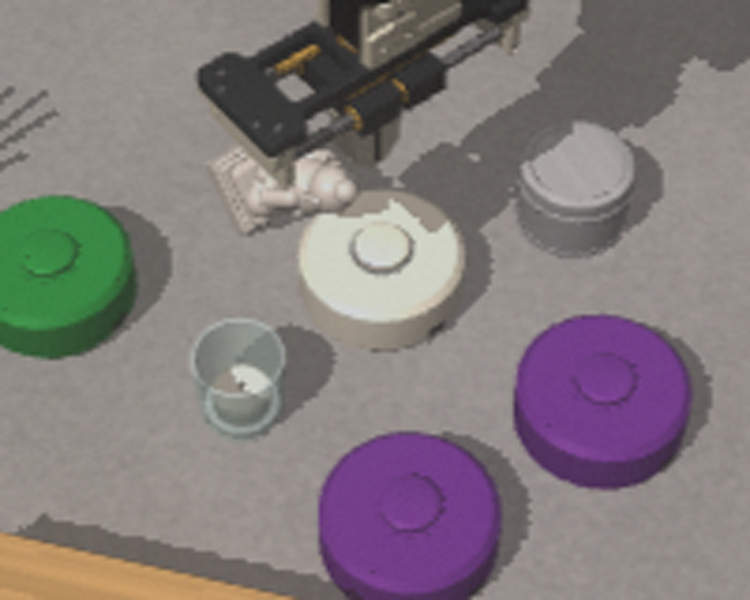

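View pics/top1.png

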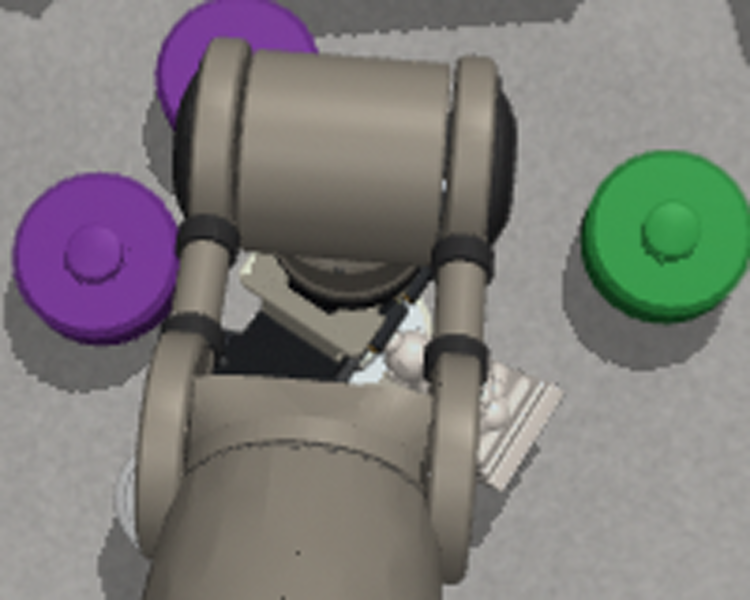

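The finger, seen in the scene crop near (375,150), hangs beyond the topknot and over the lamp. The figurine hasn't moved. Next I lower it in stages and watch the force.

```bash
python3 -m pendant '[[[0,0,10],0],[[0,0,22],0],[[0,0,35],0],[[0,0,46],0],[[0,0,52],0],[[0,0,52],0],[[0,0,52],0]]'; python3 -c "
from h import *
for n in('scene',):
    im=robot.read_camera(n); a=im[150:310,190:390] if n=='scene' else im[130:290,180:380]; cv2.imwrite('pics/%s2.png'%n,cv2.resize(a[:,:,::-1],(750,600),interpolation=cv2.INTER_CUBIC))
sh([.555,.0265,.061],55.5)
S_=lambda p:((proj('scene',p)-[190,150])*3.75).round()
print(S_(robot.observe()['tool_pos']))"
```

```text
time: 3.15
tool_pos: [0.5559, 0.0272, 0.1001]
tool_rot: [3.138, -0.002, 0.971]
contact_force: [-1.0, 0.2, 0.6]
opening: 0.0006
shift mm [-1.2 -0.8 39.4] turn 0.120794475152735 3.2 [0.5561 0.0271 0.1004] [ 1.798e+02 -1.000e-01  5.560e+01]
[365. 206.]
```

View pics/scene2.png

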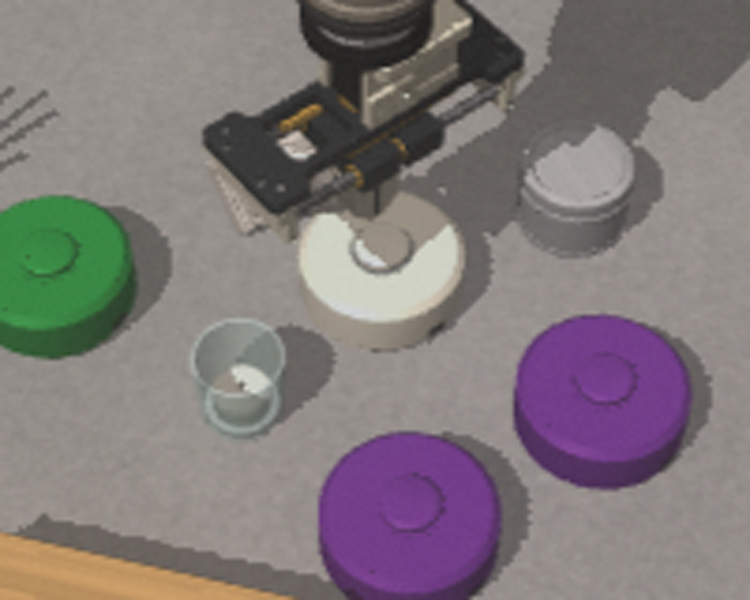

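The fingertip is at about (370,210) in the crop, clear of the topknot, and the force shows only noise.

```bash
python3 -m pendant '[[[-1,0,8],0],[[-1,0,16],0],[[-1,0,24],0],[[-1,0,32],0],[[-1,0,37],0],[[-1,0,38],0],[[-1,0,38],0],[[-1,0,38],0]]'; python3 -c "
from h import *
im=robot.read_camera('scene'); a=im[150:310,190:390]; cv2.imwrite('pics/scene3.png',cv2.resize(a[:,:,::-1],(750,600),interpolation=cv2.INTER_CUBIC))
sh([.555,.0265,.061],55.5);print(robot.observe()['contact_force'])"
```

```text
time: 3.87
tool_pos: [0.5559, 0.0263, 0.0624]
tool_rot: [3.138, -0.003, 0.971]
contact_force: [-0.2, -0.1, 0.3]
opening: 0.0005
shift mm [-0.3 -1.   1.6] turn 0.12080076035260845 3.9167 [0.556  0.0262 0.0626] [179.8  -0.2  55.6]
[-0.00559961 -0.01581428  0.70503315]
```

View pics/scene3.png

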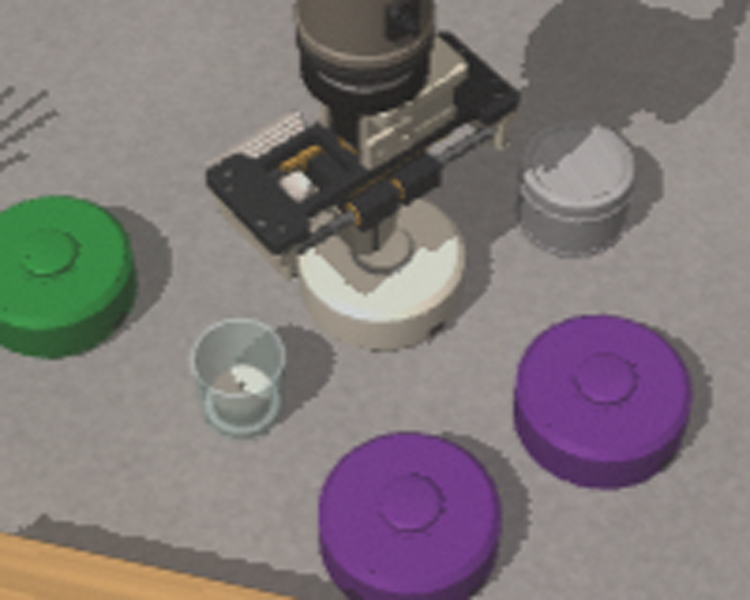

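```bash
python3 -m pendant '[[[-3,0,0],0],[[-6,0,0],0],[[-8,0,0],0],[[-10,0,-1],0],[[-12,0,-1],0],[[-14,0,-2],0],[[-16,0,-3],0],[[-18,0,-4],0],[[-20,0,-5],0],[[-20,0,-5],0]]'; python3 -c "
from h import *
im=robot.read_camera('scene'); a=im[150:310,190:390]; cv2.imwrite('pics/scene4.png',cv2.resize(a[:,:,::-1],(750,600),interpolation=cv2.INTER_CUBIC))
im=robot.read_camera('top'); a=im[130:290,180:380]; cv2.imwrite('pics/top4.png',cv2.resize(a[:,:,::-1],(750,600),interpolation=cv2.INTER_CUBIC))
print(robot.observe()['contact_force'])"
```

```text
time: 4.75
tool_pos: [0.5444, 0.0094, 0.0677]
tool_rot: [3.137, -0.003, 0.971]
contact_force: [0.2, -0.6, -0.1]
opening: 0.0006
[ 0.63503988  0.74098073 -0.77488583]
```

View pics/scene4.png

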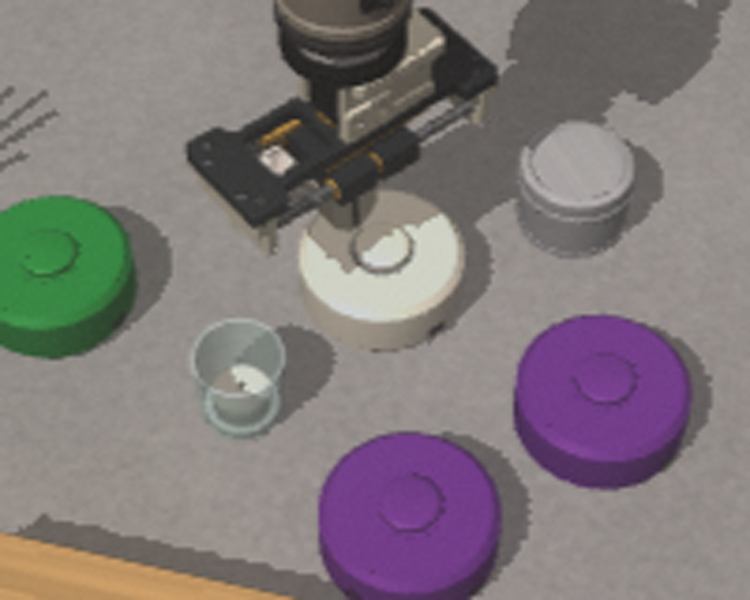

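View pics/top4.png

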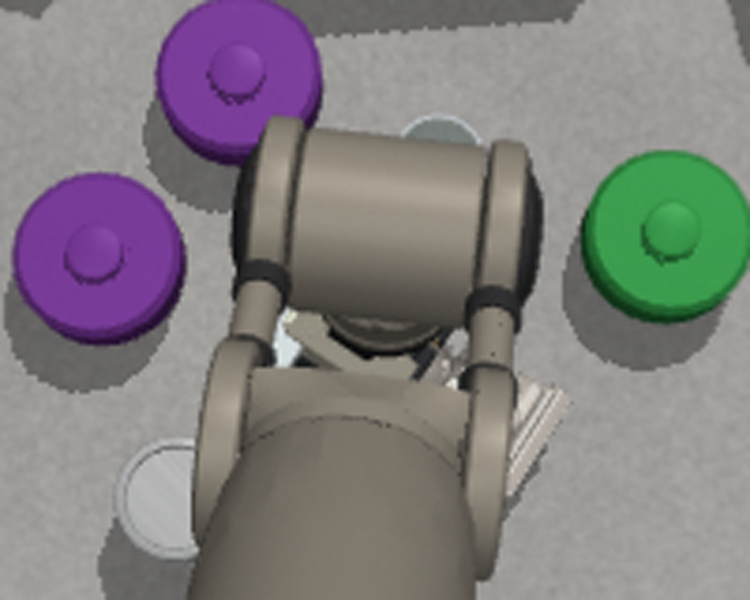

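The top crop shows the plinth's edge shifting from x=563 to 572, so the figurine is rocking up. I keep pushing slowly, rising with the head.

```bash
python3 -m pendant '[[[-2,0,-1],0],[[-4,0,-2],0],[[-6,0,-3],0],[[-8,0,-4],0],[[-9.5,0,-5],0],[[-11,0,-6],0],[[-12.5,0,-6],0],[[-14,0,-7],0],[[-15,0,-7],0],[[-16,0,-7],0]]'; python3 -c "
from h import *
im=robot.read_camera('top'); a=im[130:290,180:380]; cv2.imwrite('pics/top5.png',cv2.resize(a[:,:,::-1],(750,600),interpolation=cv2.INTER_CUBIC))
print(robot.observe()['contact_force'])"
```

```text
time: 5.68
tool_pos: [0.5354, -0.0037, 0.0745]
tool_rot: [3.137, -0.003, 0.971]
contact_force: [-1.2, -0.7, 0.3]
opening: 0.0006
[-0.22568335 -0.70663922  0.34965228]
```

View pics/top5.png

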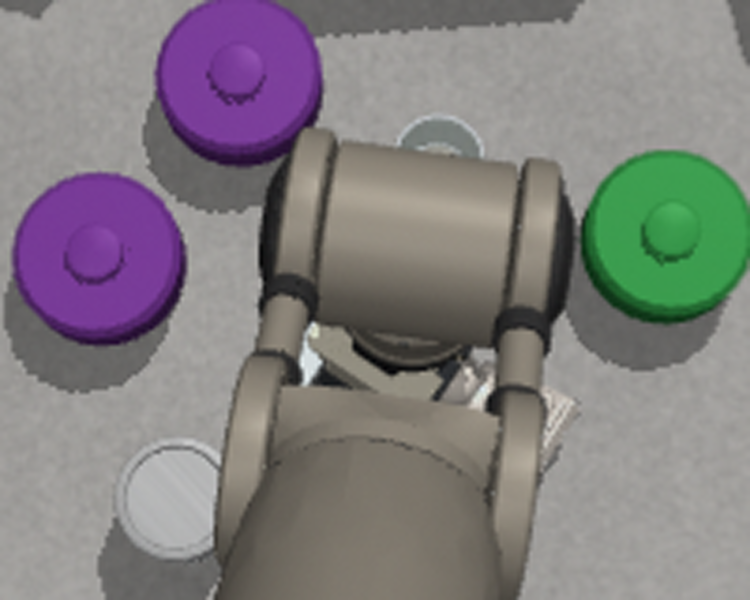

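```bash
python3 -m pendant '[[[-1,0,0],0],[[-2,0,-1],0],[[-3,0,-1],0],[[-4,0,-2],0],[[-5,0,-2],0],[[-6,0,-3],0],[[-7,0,-3],0],[[-8,0,-4],0],[[-8,0,-4],0],[[-8,0,-4],0]]'; python3 -c "
from h import *
im=robot.read_camera('top'); a=im[130:290,180:380]; cv2.imwrite('pics/top6.png',cv2.resize(a[:,:,::-1],(750,600),interpolation=cv2.INTER_CUBIC))
im=robot.read_camera('scene'); a=im[150:310,190:390]; cv2.imwrite('pics/scene6.png',cv2.resize(a[:,:,::-1],(750,600),interpolation=cv2.INTER_CUBIC))
print(robot.observe()['contact_force'])"
```

```text
time: 6.57
tool_pos: [0.5308, -0.0104, 0.0786]
tool_rot: [3.137, -0.003, 0.97]
contact_force: [0.5, -0.5, -0.2]
opening: 0.0
[-1.41479063 -0.31415155 -0.01615065]
```

View pics/top6.png

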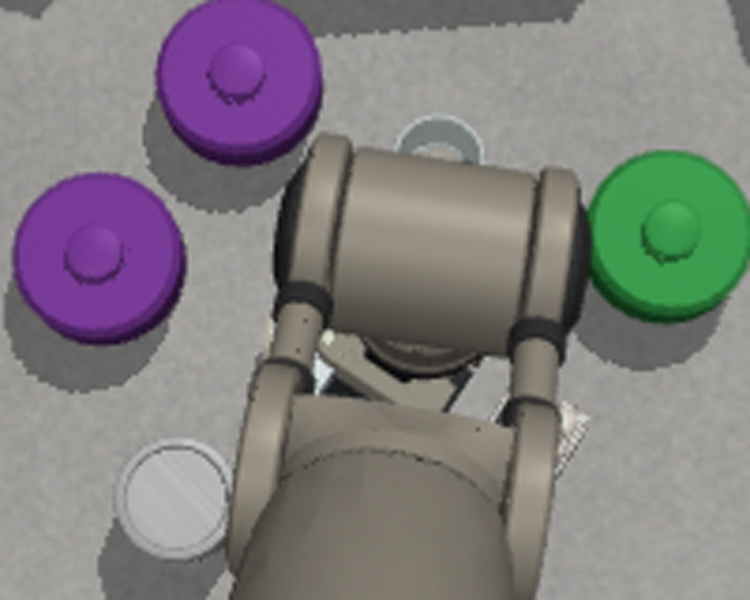

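View pics/scene6.png

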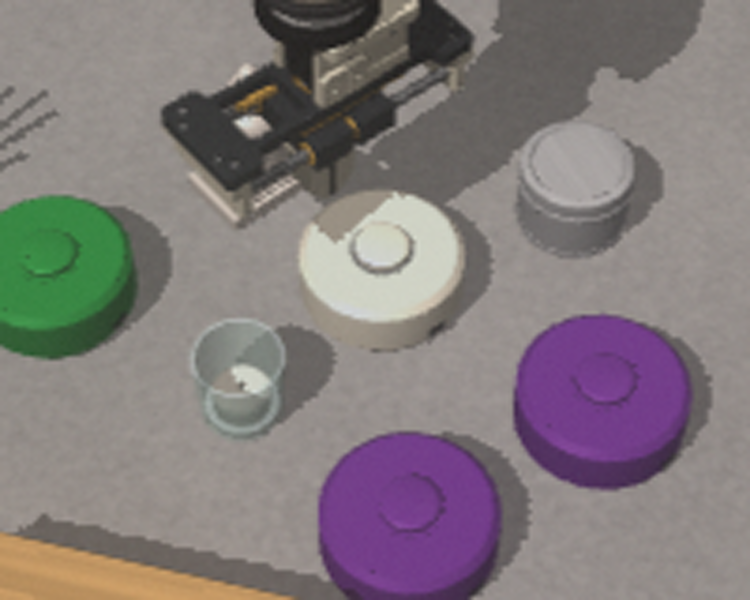

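The scene crop shows the topknot behind the gripper near (243,75), so the figurine seems to have fallen onto its base. I back off toward the lamp and check.

```bash
python3 -m pendant '[[[6,0,0],0],[[14,0,0],0],[[24,0,0],0],[[34,0,0],0],[[44,0,0],0],[[47,-3,0],0],[[47,-3,0],0],[[47,-3,0],0]]'; python3 -c "
from h import *
im=robot.read_camera('top'); a=im[130:290,180:380]; cv2.imwrite('pics/top7.png',cv2.resize(a[:,:,::-1],(750,600),interpolation=cv2.INTER_CUBIC))
im=robot.read_camera('scene'); a=im[150:310,190:390]; cv2.imwrite('pics/scene7.png',cv2.resize(a[:,:,::-1],(750,600),interpolation=cv2.INTER_CUBIC))
sh([.547,.033,.056])
print(robot.observe()['contact_force'])"
```

```text
time: 7.33
tool_pos: [0.5546, 0.0306, 0.0784]
tool_rot: [3.138, -0.002, 0.971]
contact_force: [-0.3, -0.4, -0.6]
opening: 0.0003
shift mm [-1.9 -8.1 22.5] turn None 7.4333 [0.5546 0.03   0.0785] [ 1.798e+02 -1.000e-01  5.560e+01]
[ 0.40429453 -0.02001373  0.13381999]
```

View pics/scene7.png

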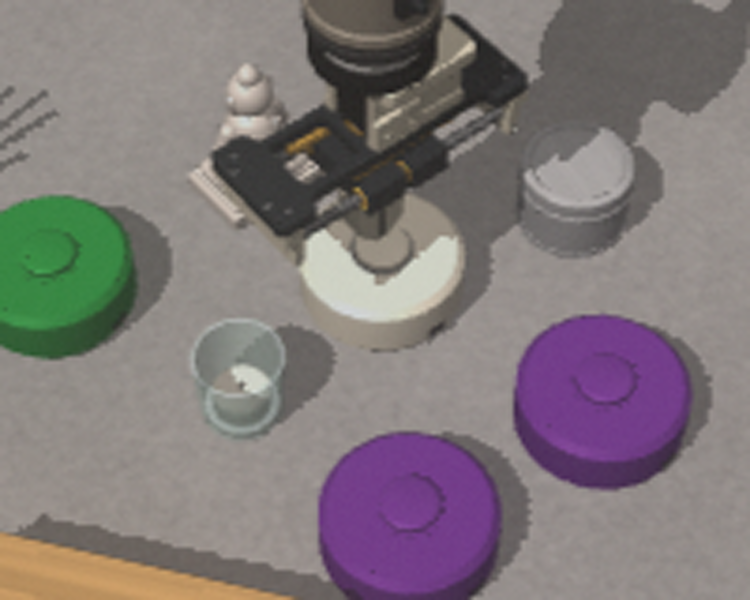

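View pics/top7.png

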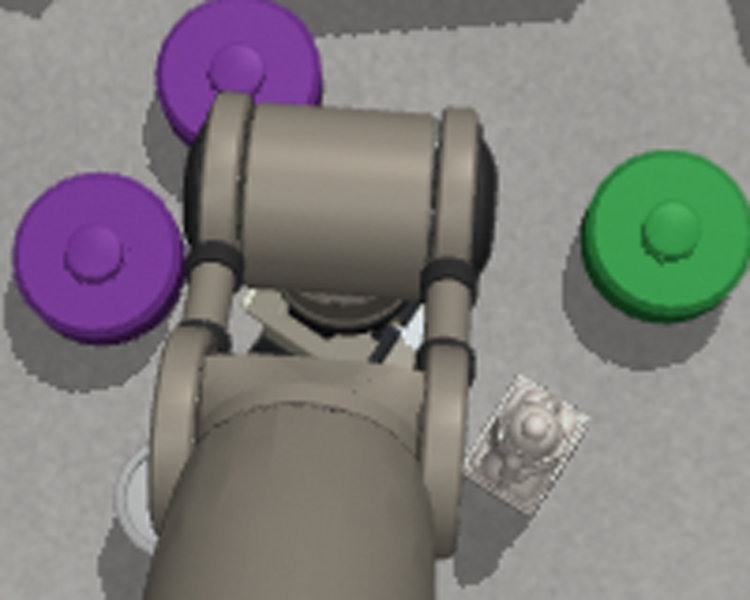

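The figurine stands upright at about (530,440) in the top crop. Now I centre over the button and press it.

```bash
python3 -m pendant '[[[-2,-8,4],0],[[-2,-8,10],0],[[-2,-8,16],0],[[-2,-8,21],0],[[-2,-8,24],0],[[-2,-8,26],0],[[-2,-8,26],0],[[-2,-8,26],0]]'; python3 -c "
from h import *
sh([.547,.033,.0475])"
```

```text
time: 8.1
tool_pos: [0.547, 0.0327, 0.0525]
tool_rot: [3.138, -0.002, 0.97]
contact_force: [-0.4, 0.1, 2.1]
opening: 0.0004
shift mm [ 0.2 -0.2  5. ] turn None 8.1 [0.547  0.0327 0.0525] [ 1.798e+02 -1.000e-01  5.560e+01]
```

```bash
python3 -m pendant '[[[0,0,2],0],[[0,0,4],0],[[0,0,5],0],[[0,0,5.5],0],[[0,0,5.5],0],[[0,0,5.5],0]]'
```

```text
time: 8.6
tool_pos: [0.5474, 0.0327, 0.0482]
tool_rot: [3.137, -0.003, 0.971]
contact_force: [-3.0, -0.2, 10.7]
opening: 0.0004
```

```bash
python3 -m pendant '[[[0,0,0.5],0],[[0,0,1],0],[[0,0,1],0],[[0,0,1],0]]'; python3 -c "
from h import *
im=robot.read_camera('scene'); a=im[150:310,190:390]; cv2.imwrite('pics/scene8.png',cv2.resize(a[:,:,::-1],(750,600),interpolation=cv2.INTER_CUBIC))"
python3 -m pendant '[[[0,0,-3],0],[[0,0,-8],0],[[0,0,-20],0],[[0,0,-40],0],[[0,0,-65],0],[[0,0,-90],0],[[0,0,-115],0],[[0,0,-140],0],[[0,0,-140],0],[[0,0,-140],0]]'
python3 -c "
from h import *
sh([.4,.30,.22])"
```

```text
time: 8.93
tool_pos: [0.5473, 0.0327, 0.0481]
tool_rot: [3.136, -0.003, 0.971]
contact_force: [-3.5, -1.4, 9.8]
opening: 0.0005
time: 9.82
tool_pos: [0.5473, 0.0328, 0.1895]
tool_rot: [3.133, -0.005, 0.971]
contact_force: [0.5, 0.4, -0.1]
opening: 0.0004
shift mm [ 137.5 -272.2  -32.1] turn None 9.8167 [0.5473 0.0328 0.1895] [179.5  -0.3  55.6]
```

View pics/scene8.png

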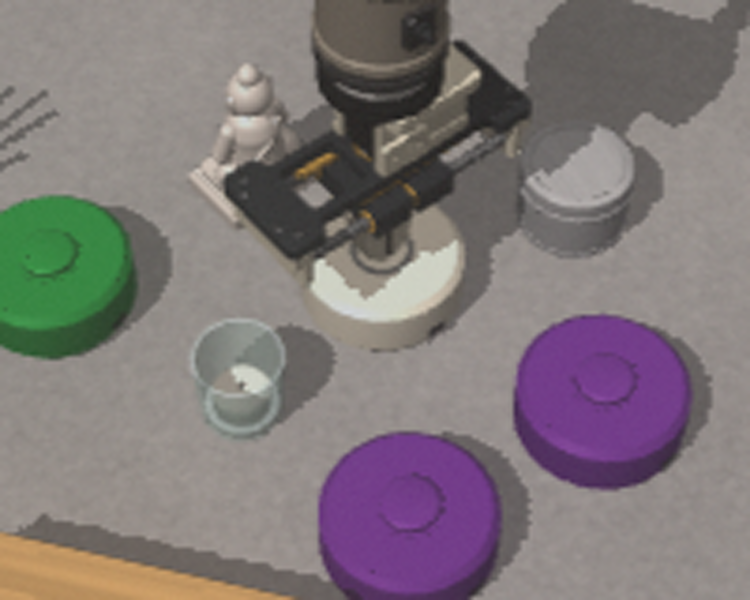

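```bash
python3 -m pendant '[[[14,-27,-8],0],[[28,-54,-16],0],[[42,-81,-24],0],[[56,-108,-32],0],[[70,-136,-32],0],[[84,-163,-32],0],[[98,-190,-32],0],[[112,-217,-32],0],[[112,-217,-32],0],[[112,-217,-32],0]]'; python3 -c "
from h import *
im=robot.read_camera('top'); cv2.imwrite('pics/top9f.png',im[:,:,::-1]); a=im[130:290,180:380]; cv2.imwrite('pics/top9.png',cv2.resize(a[:,:,::-1],(750,600),interpolation=cv2.INTER_CUBIC))
im=robot.read_camera('scene'); cv2.imwrite('pics/scene9f.png',im[:,:,::-1])
for n in('scene','top'):
  a=cv2.imread(f'pics/{n}0.png');b=cv2.imread(f'pics/{n}9f.png'); cv2.imwrite(f'pics/{n}d.png',cv2.absdiff(a,b)*2)
a=cv2.imread('pics/scene9f.png')[150:310,190:390]; cv2.imwrite('pics/scene9.png',cv2.resize(a,(750,600),interpolation=cv2.INTER_CUBIC))
"
```

```text
time: 10.65
tool_pos: [0.4299, 0.2487, 0.2189]
tool_rot: [3.135, -0.003, 0.974]
contact_force: [0.4, -1.3, 0.5]
opening: 0.0002
```

View pics/scene9.png

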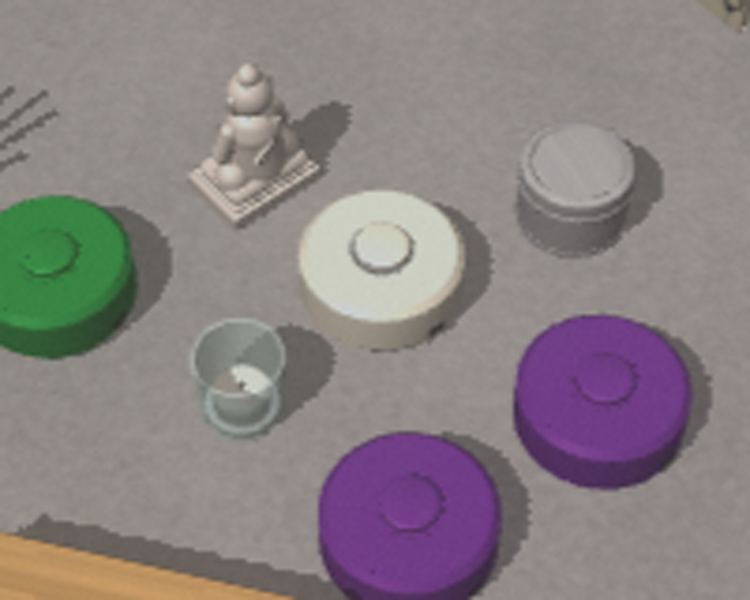

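View pics/top9.png

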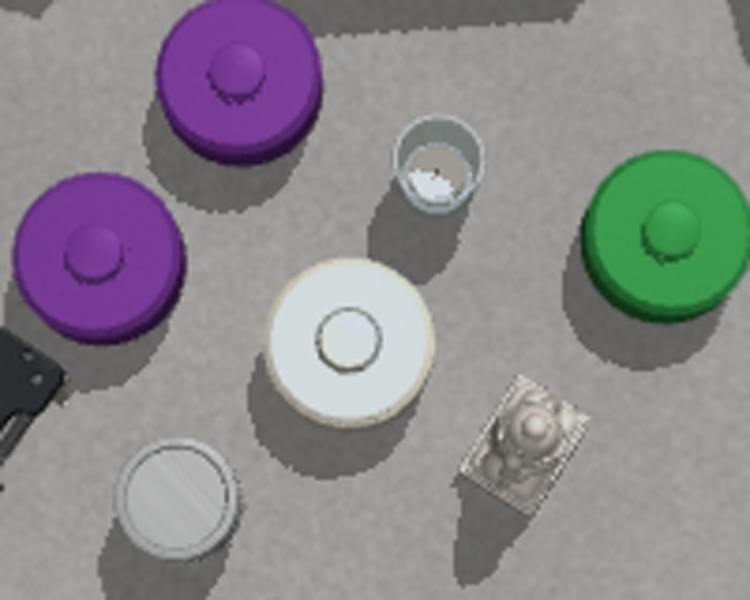

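View pics/scened.png

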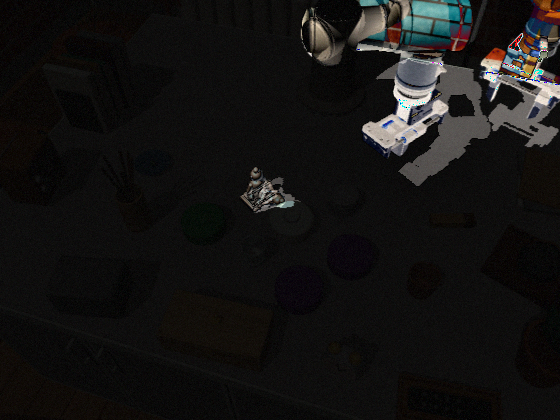

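The final views show the figurine upright, the button back out, and only the figurine changed. The arm is clear.

```bash
python3 -c "
from cell import robot
s=robot.observe();print(s['time'],s['contact_force']);print(robot.hand_in())"
```

```text
10.75 [0.04861352 0.39248322 0.27227232]
the job is handed in; nothing more can be done
None
```

I pushed the figurine's topknot with the closed fingertips, away from the white lamp, until it rocked back onto its base. Then I pressed that lamp's button, let go and moved the arm clear. The job was handed in at about 10.8 s.

- **Figurine:** the last pictures from both cameras show it standing upright beside the lamp.
- **Button:** the fingertip stopped at 48 mm with about 10 N. That matches the full 5 mm travel, which needs about 5 N. The button is back out.
- **Lamp light:** the pictures show no clear change in the lamp's brightness. That the lamp is on therefore rests on the button's travel and force, not on seeing it lit.
- **Everything else:** comparing the scene camera's first and last pictures, only the figurine (with its shadow) and the arm differ. The look-alikes were not touched.

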